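# Find the sample case with the worn lid hinge and flag it

### The arm

A 7-joint arm with a two-finger parallel gripper is mounted at the origin on the work surface. World frame = base frame: x ahead of the robot, y to its left, z up, the work surface at z = 0. Lengths are in m, angles in degrees, forces in N, time in s.
With the tool pointing down it reaches from about 0.425 to 0.825 m from the base axis. Payload 3.6 kg.
Tool frame: the origin (TCP) lies at the very end of the fingers, on their centre line; the grasp point (between the pads) lies 19 mm behind it; x points along the fingers, y is the direction in which the jaws open and shut, and the axes are right-handed (so a half turn about x gives the same grasp; the last joint's range is limited). The gripper opens to 93 mm and grips with 3 to 60 N. Pads are 15 mm wide; open, the fingers measure 128 mm over their backs; the gripper's body (75 mm by 188 mm) begins 65 mm behind the grasp point.
Start: joints at [62.08, 35.231, -0.722, 81.555, 0.464, 63.22, -2.315], TCP at [0.289, -0.582, 0.219] pointing down, gripper open.
Joint ranges: [-178.69, 178.69], [-17.37, 117.87], [-77.05, 75.6], [15.02, 138.74], [-78.02, 258.01], [0.78, 113.62], [-162.83, 162.83]. Speed limits (degrees/s): [159.86, 159.86, 180, 180, 180, 180, 180].

### API

Orientations are given as a 3x3 rotation matrix whose columns are the frame's x, y, z axes.
In Python, from cell import arm, camera, find_in gives the robot as it stands. The module is installed in compiled form; this text tells all that it offers.
- The arm moves only by the tool move_arm, never from a script. Its argument "moves" is a list that holds one entry, the list of rows, each a list of 4 numbers: the shift along the tool's x, y, z in mm, then the turn about the tool's x in rad. In form: [[[dx, dy, dz, roll], ...]]. A call has exactly 5 rows; each row is the pose to reach, as a shift and turn from the pose commanded when the call began, along the tool's axes at that moment; what a row does not reach only later rows make up. A row lasts 1/12 s, in which the tool goes at most 41.7 mm and 7.16 degrees, less where a joint would pass 70% of its speed; a pose out of reach is approached as far as the arm can. A call with a gripper value outside its range is refused whole. "gripper" is the finger opening in mm, from 0 to 93, set as the call begins (left out, the last holds). The fingers move at their own pace and stop on an object; the grip force is fixed at half the most. Time passes only in rows, so rows that repeat a pose let the fingers close, or fill a call up. It gives the time, the measured TCP pose, the force and the opening at its end, in the units of the state.
- arm.get_obs(): the state, without advancing time (a new reading comes with each control period).
- camera(name): name is "side" or "top" or "wrist"; returns a dict with "frame" (480x640x3 uint8, blue, green, red), "depth" (480x640 float32, m along the optical axis (not along the pixel's ray), 0 where there is no reading), "fx", "fy", "cx", "cy" (pixels), "k1" (the pictures are not rectified: a ray, as slopes to the right and down, at radius r is drawn at 1 + k1 r^2 times it, then the intrinsics apply), "origin" and "attitude" of the camera in the world. Camera axes: x right, y down, z forward; pixel columns grow to the right and rows downward; lengths in m; the calibration is good to about 2 mm. A picture is of the moment at which its call begins.
- arm.sign_off(): hands the job in, once; it reports no verdict.
Trained networks look in the newest picture that a camera, given by its name, has taken for a name from the list of things; names that differ only in an ending like _2 or _b are one class to them, and where a whole thing is asked for, a point or a joint stands for the part that bears it (a point fixed in the world has none). Each returns a list of dicts, best first, with "score" (0 to 1); they miss things now and then, are a little off and sometimes report something else, mostly with a low value. They report only what shows in the picture. A call takes as long as a camera call.
- find_in(camera, query): "xy" ([column, row] in pixels, amid what is visible of it).
The state is a dict: "time_s": time; "q": joint angles; "dq": joint speeds; "effort": joint torques, N m; "ee_pos": TCP position; "ee_rot": TCP orientation; "contact_force": force on the tool from outside, world axes, zero at the start; "wrist_torque": the same for the moment, N m; "opening": finger opening in m.
Only numpy, scipy, OpenCV 4.12 (cv2) and the standard library are available. Lean on these libraries where they do the work, as an engineer would, in place of code of your own. Each camera call takes 0.05 s, during which the arm holds its last target. There are 200 camera calls.

### The job

One of the two sample cases has a worn lid hinge: test the left-hand case first (left as the robot sees it), then the right-hand one, by lifting the lid at its front lip to about 45 degrees and letting go to see whether it stays there. Leave the sound lid standing about half open (roughly 45 degrees) by itself and the worn one shut. Push the yellow status slide at the foot of the worn case all the way to its red end, leave the sound case's slide at green, and do not disturb the loose things around them.

Things in the scene. Friction and masses are not known exactly. Their poses are not given: they have to be found in the camera images.
- case_a: One of two like fixed cases, left (world +y) and right; which name is where varies; fronts face the robot's right. Black open box 160 (x) x 170 (y) x 90 mm high. Origin: centre of its underside; its +x runs from front to hinge, z up. Front wall at x = -80 mm; a white plinth 12 mm high reaches on to x = -155 mm; on it the status slide's track along y at x = -125 mm, green at -y, red at +y.
- lid_a (a joint): Lid angle, rad: 0 shut, grows as the front rises, stop 1.25. Plate 8 mm thick, 174 wide, 0.3 kg, underside 90 mm up, no handle. Its blue front lip overhangs the front wall 25 mm: hook it from below with tilted fingers. A sound hinge stays where left (4-6 N at the lip to lift), a worn one falls shut from any angle (1-3 N). Exactly one is worn; they look alike.
- lip_a (a point): Middle of the lower front edge of the lid of case_a; moves with the lid, 185 mm from the hinge line.
- hinge_a (a point): Middle of the hinge line of the lid of case_a, at the back of the box, 90 mm above the bench; the line runs along the case's y.
- slide_a (a joint): Travel (m) of the status slide of case_a along the case's +y: starts at or near 0 (green end), hard stop at 0.070 (red end). Friction about 2 N; it stays where it is left.
- knob_a (a point): Top centre of the yellow block of the status slide of case_a, 53 mm above the bench. The block is 20 (x) x 24 (y) mm and rises from 28 to 53 mm above the bench over a slightly longer black foot; the track's top is 19 mm above the bench.
- case_b: One of two like fixed cases, left (world +y) and right; which name is where varies; fronts face the robot's right. Black open box 160 (x) x 170 (y) x 90 mm high. Origin: centre of its underside; its +x runs from front to hinge, z up. Front wall at x = -80 mm; a white plinth 12 mm high reaches on to x = -155 mm; on it the status slide's track along y at x = -125 mm, green at -y, red at +y.
- lid_b (a joint): Lid angle, rad: 0 shut, grows as the front rises, stop 1.25. Plate 8 mm thick, 174 wide, 0.3 kg, underside 90 mm up, no handle. Its blue front lip overhangs the front wall 25 mm: hook it from below with tilted fingers. A sound hinge stays where left (4-6 N at the lip to lift), a worn one falls shut from any angle (1-3 N). Exactly one is worn; they look alike.
- lip_b (a point): Middle of the lower front edge of the lid of case_b; moves with the lid, 185 mm from the hinge line.
- hinge_b (a point): Middle of the hinge line of the lid of case_b, at the back of the box, 90 mm above the bench; the line runs along the case's y.
- slide_b (a joint): Travel (m) of the status slide of case_b along the case's +y: starts at or near 0 (green end), hard stop at 0.070 (red end). Friction about 2 N; it stays where it is left.
- knob_b (a point): Top centre of the yellow block of the status slide of case_b, 53 mm above the bench. The block is 20 (x) x 24 (y) mm and rises from 28 to 53 mm above the bench over a slightly longer black foot; the track's top is 19 mm above the bench.
- vial: Loose small amber vial, 26 mm across, 60 mm high, behind the cases; to be left alone. Origin: underside.
- cap_1: Loose white vessel cap, 42 mm across, 20 mm high, at the far right; to be left alone. Origin: underside.
- cap_2: Loose white vessel cap, 42 mm across, 20 mm high, between the robot and the cases; to be left alone. Origin: underside.
- tube: Loose black digestion tube standing with its white cap, 48 mm across, 142 mm high, behind the left case; to be left alone. Origin: underside.
- jar: Loose amber jar, 68 mm across, 90 mm high, left of the cases; to be left alone. Origin: underside.
- beaker: Loose glass beaker, 68 mm across, 80 mm high, behind the cases; to be left alone. Origin: underside.
- spatula: Loose spatula, 170 mm long, lying behind the cases; to be left alone. Origin: underside.

How it is judged:
By the outcome, as a careful person would: the job done as asked, in the order asked, and still so for the second after the job is handed in, with the robot touching nothing.
It also fails if it takes over 70 s, if anything falls off the work surface, if the arm or the gripper's body presses on something with over 40 N, if the wrist force passes 120 N, or if a joint passes its speed limit or range.

## Working session

There is one attempt and no reset: what is moved stays moved. The work goes in short steps, Python scripts to look and compute and a tool call to move; the robot and the scene stay as the last step left them, time stands still between calls to the robot, and variables do not carry over. Pictures are saved under pics/ and viewed, about 8 in all and at most 12, crops included, and the job is handed in when it is done.

Besides the shell and the picture viewer there is one more tool, called after "Request:" by a JSON object that holds its "fn" and its "kwargs". move_arm: Moves the arm, as the interface text tells. Its arguments: {"type":"object","properties":{"moves":{"type":"array"},"gripper":{"type":"number"}},"required":["moves"]}

```bash
mkdir -p pics; cat > h.py <<'E'
import numpy as np, cv2
from cell import arm, camera, find_in
def world(c,u,v,d=None):
    x,y=(u-c["cx"])/c["fx"],(v-c["cy"])/c["fy"]
    X,Y=x,y
    for _ in range(10):
        s=1+c["k1"]*(X*X+Y*Y); X,Y=x/s,y/s
    if d is None: d=c["depth"][int(round(v)),int(round(u))]
    return np.array(c["origin"])+np.array(c["attitude"])@(np.array([X,Y,1])*d)
def cloud(c):
    v,u=np.mgrid[0:480,0:640]
    x,y=(u-c["cx"])/c["fx"],(v-c["cy"])/c["fy"]
    X,Y=x,y
    for _ in range(10):
        s=1+c["k1"]*(X*X+Y*Y); X,Y=x/s,y/s
    P=np.stack([X,Y,np.ones_like(X)],-1)*c["depth"][...,None]
    return P@np.array(c["attitude"]).T+np.array(c["origin"])
E
python3 - <<'E'
from h import *
o=arm.get_obs(); print({k:np.round(v,3).tolist() for k,v in o.items()})
for n in("top","side"):
    c=camera(n); cv2.imwrite(f"pics/{n}0.png",c["frame"]); print(n,np.round(c["origin"],3),np.round(c["attitude"],3).tolist(),c["fx"])
    for q in("case_a","lip_a","hinge_a","knob_a","cap_1","jar","tube","vial","beaker","spatula"):
        for r in find_in(n,q)[:3]:
            print(q,round(r["score"],2),np.round(r["xy"]),np.round(world(c,*r["xy"]),3))
E
```

```text
{'time_s': 0.0, 'q': [62.079, 35.287, -0.722, 81.638, 0.464, 63.22, -2.314], 'dq': [0.051, 0.079, 0.1, -0.023, -0.065, -0.052, 0.045], 'effort': [-0.0, -45.893, 0.209, -16.574, -0.061, 0.02, 0.0], 'ee_pos': [0.289, -0.582, 0.218], 'ee_rot': [[-0.001, 0.445, -0.896], [0.002, -0.896, -0.445], [-1.0, -0.002, 0.0]], 'contact_force': [0.411, 1.262, -0.42], 'wrist_torque': [-0.037, -0.005, 0.043], 'opening': 0.093}
top [ 0.454 -0.038  1.435] [[0.005, -0.995, 0.1], [-1.0, -0.005, 0.003], [-0.003, -0.1, -0.995]] 593.4494975261613
case_a 0.89 [398. 259.] [ 0.536 -0.231  0.104]
case_a 0.61 [206. 248.] [0.56  0.202 0.103]
lip_a 0.91 [196. 242.] [0.573 0.225 0.1  ]
lip_a 0.74 [396. 257.] [ 0.542 -0.228  0.101]
hinge_a 0.78 [204. 248.] [0.56  0.205 0.102]
hinge_a 0.56 [400. 262.] [ 0.532 -0.237  0.101]
hinge_a 0.37 [244. 253.] [0.552 0.119 0.055]
knob_a 0.59 [251. 254.] [0.55  0.104 0.049]
cap_1 0.52 [500. 241.] [ 0.586 -0.486  0.021]
cap_1 0.5 [318. 301.] [ 0.441 -0.054  0.019]
jar 0.91 [118. 261.] [ 0.454 -0.038  1.435]
tube 0.87 [200. 167.] [0.736 0.21  0.143]
tube 0.51 [397. 255.] [ 0.547 -0.
[... 190 characters left out ...]
.269], [-0.372, 0.624, -0.687], [0.009, -0.737, -0.675]] 548.0454720145896
case_a 0.69 [279. 339.] [0.544 0.261 0.101]
case_a 0.66 [361. 207.] [ 0.528 -0.159  0.098]
lip_a 0.92 [359. 186.] [ 0.558 -0.237  0.097]
lip_a 0.78 [277. 327.] [0.559 0.237 0.101]
hinge_a 0.92 [279. 340.] [0.542 0.265 0.105]
hinge_a 0.85 [361. 209.] [ 0.524 -0.15   0.1  ]
cap_1 0.57 [384. 275.] [ 0.43  -0.049  0.017]
cap_1 0.56 [376. 160.] [ 0.583 -0.474  0.019]
jar 0.94 [246. 432.] [0.518 0.443 0.089]
tube 0.88 [198. 300.] [0.728 0.237 0.102]
vial 0.67 [243. 252.] [0.749 0.022 0.034]
beaker 0.74 [272. 323.] [0.571 0.234 0.101]
beaker 0.71 [219. 279.] [0.742 0.138 0.061]
spatula 0.88 [264. 226.] [ 0.76  -0.108  0.005]
```

View pics/top0.png

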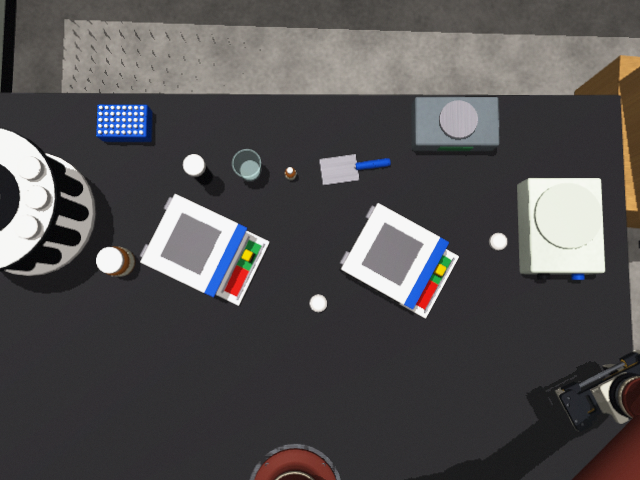

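```bash
python3 - <<'E'
from h import *
c=camera("top"); P=cloud(c); hsv=cv2.cvtColor(c["frame"],cv2.COLOR_BGR2HSV); ok=c["depth"]>0
def comps(m,name,mn):
    n,l,s,_=cv2.connectedComponentsWithStats(m.astype(np.uint8))
    for i in range(1,n):
        if s[i,4]>mn:
            Q=P[l==i]; print(name,s[i].tolist(),"mean",np.round(Q.mean(0),3),"rect",[np.round(t,3) for t in cv2.minAreaRect(Q[:,:2].astype(np.float32)*1000)])
h,s,v=cv2.split(hsv)
w=ok&(P[...,0]>.35)&(P[...,0]<.75)
comps(w&(h>95)&(h<130)&(s>120)&(v>60),"blue",30)
comps(w&(h>22)&(h<35)&(s>120)&(v>100),"yel",10)
comps(w&(P[...,2]>.09)&(P[...,2]<.11),"lid",500)
E
```

```text
blue [204, 224, 44, 74, 797] mean [0.533 0.157 0.097] rect [array([529.719, 158.294]), array([ 37.98 , 184.886]), np.float64(59.687)]
blue [404, 237, 45, 72, 794] mean [ 0.507 -0.296  0.097] rect [array([ 510.209, -303.934]), array([ 38.232, 186.054]), np.float64(59.316)]
blue [571, 274, 14, 6, 77] mean [ 0.502 -0.657  0.044] rect [array([ 502.607, -659.389]), array([12.85 , 27.098]), np.float64(0.302)]
yel [241, 249, 12, 12, 94] mean [0.549 0.115 0.049] rect [array([549.465, 117.433]), array([24.823, 24.06 ]), np.float64(63.011)]
yel [435, 264, 11, 12, 92] mean [ 0.516 -0.337  0.05 ] rect [array([ 515.41 , -339.936]), array([26.23 , 23.456]), np.float64(60.561)]
lid [535, 183, 67, 65, 2539] mean [ 0.641 -0.62   0.093] rect [array([ 640.21 , -619.442]), array([147.165, 150.124]), np.float64(1.251)]
lid [139, 193, 109, 104, 6332] mean [0.569 0.23  0.099] rect [array([570.925, 233.753]), array([195.702, 174.636]), np.float64(64.814)]
lid [340, 203, 109, 106, 6374] mean [ 0.547 -0.224  0.099] rect [array([ 549.076, -221.56 ]), array([193.734, 174.04 ]), np.float64(60.927)]
```

The top view shows the left case's lip at about px (225,260) and the right case's at about (427,273). The yellow knobs are at (247,255) and (440,270), both at the green end. The move interface has no tilt axis, so I'll check in free air how the arm behaves at its reach limit.

Request:
{"fn": "move_arm", "kwargs": {"moves": [[[-30,40,0,0],[-60,80,0,0],[-90,120,0,0],[-100,160,0,0],[-100,200,0,0]]], "gripper": 0}}

```text
time_s: 1.57
ee_pos: [0.359, -0.7232, 0.3151]
ee_rot: [[0.003, 0.444, -0.896], [-0.006, -0.896, -0.444], [-1.0, 0.007, -0.0]]
contact_force: [0.7, -1.9, 0.5]
opening: 0.0642
```

Request:
{"fn": "move_arm", "kwargs": {"moves": [[[0,40,0,0],[0,80,0,0],[0,120,0,0],[0,160,0,0],[0,200,0,0]]]}}

```text
time_s: 1.98
ee_pos: [0.3538, -0.7611, 0.2908]
ee_rot: [[0.047, 0.393, -0.918], [0.03, -0.92, -0.392], [-0.998, -0.009, -0.055]]
contact_force: [-0.0, -0.1, 0.5]
opening: 0.0312
```

```bash
python3 - <<'E'
from h import *
o=arm.get_obs(); print({k:np.round(v,3).tolist() for k,v in o.items()})
E
```

```text
{'time_s': 1.983, 'q': [59.445, 62.478, 45.412, 17.753, -43.898, 105.301, 4.713], 'dq': [2.291, 16.491, 110.303, -9.541, -125.419, 9.324, 16.493], 'effort': [-0.582, -62.259, 1.194, -13.294, 1.319, -0.022, -0.184], 'ee_pos': [0.354, -0.761, 0.291], 'ee_rot': [[0.047, 0.393, -0.918], [0.03, -0.92, -0.392], [-0.998, -0.009, -0.055]], 'contact_force': [-0.043, -0.09, 0.493], 'wrist_torque': [-0.035, 0.044, 0.037], 'opening': 0.031}
```

Request:
{"fn": "move_arm", "kwargs": {"moves": [[[0,-20,0,0],[0,-40,0,0],[0,-60,0,0],[0,-80,0,0],[0,-100,0,0]]]}}

```text
time_s: 2.4
ee_pos: [0.3133, -0.6679, 0.292]
ee_rot: [[0.046, 0.391, -0.919], [0.031, -0.92, -0.39], [-0.998, -0.01, -0.055]]
contact_force: [0.4, -0.8, 1.1]
opening: 0.0013
```

```bash
python3 - <<'E'
from h import *
o=arm.get_obs(); print({k:np.round(v,3).tolist() for k,v in o.items()})
E
```

```text
{'time_s': 2.4, 'q': [46.237, 48.513, 49.179, 56.373, -37.363, 89.191, 18.433], 'dq': [-23.134, -25.509, 7.15, 62.436, 10.636, -27.318, 18.486], 'effort': [1.959, -50.124, 8.768, -16.023, -0.268, 0.486, -0.184], 'ee_pos': [0.313, -0.668, 0.292], 'ee_rot': [[0.046, 0.391, -0.919], [0.031, -0.92, -0.39], [-0.998, -0.01, -0.055]], 'contact_force': [0.383, -0.82, 1.094], 'wrist_torque': [-0.019, 0.024, -0.028], 'opening': 0.001}
```

Reaching past the limit leaves a small tilt behind, which helps here. Next I go to the front of the left case.

Request:
{"fn": "move_arm", "kwargs": {"moves": [[[1.5,-30,-22,0],[3,-60,-44,0],[4.5,-90,-65,0],[6,-121,-87,0],[7.5,-151,-109,0]]]}}

```text
time_s: 2.82
ee_pos: [0.3553, -0.4854, 0.292]
ee_rot: [[0.047, 0.391, -0.919], [0.031, -0.92, -0.39], [-0.998, -0.01, -0.055]]
contact_force: [0.6, -0.9, 0.3]
opening: 0.0005
```

Request:
{"fn": "move_arm", "kwargs": {"moves": [[[1.5,-30,-22,0],[3,-60,-44,0],[4.5,-90,-65,0],[6,-121,-87,0],[7.5,-151,-109,0]]]}}

```text
time_s: 3.23
ee_pos: [0.3968, -0.3038, 0.2921]
ee_rot: [[0.047, 0.391, -0.919], [0.031, -0.92, -0.39], [-0.998, -0.01, -0.055]]
contact_force: [0.6, -0.4, -0.1]
opening: 0.0005
```

Request:
{"fn": "move_arm", "kwargs": {"moves": [[[1.5,-30,-22,0],[3,-60,-44,0],[4.5,-90,-65,0],[6,-121,-87,0],[7.5,-151,-109,0]]]}}

```text
time_s: 3.65
ee_pos: [0.4382, -0.1221, 0.2922]
ee_rot: [[0.047, 0.391, -0.919], [0.031, -0.92, -0.39], [-0.998, -0.01, -0.055]]
contact_force: [1.2, 0.5, -0.5]
opening: 0.0007
```

Request:
{"fn": "move_arm", "kwargs": {"moves": [[[1.5,-30,-22,-0.12],[3,-60,-44,-0.24],[4.5,-90,-65,-0.36],[6,-121,-87,-0.48],[7.5,-151,-109,-0.6]]]}}

```text
time_s: 4.07
ee_pos: [0.4797, 0.0599, 0.2922]
ee_rot: [[0.047, 0.845, -0.532], [0.031, -0.534, -0.845], [-0.998, 0.023, -0.052]]
contact_force: [0.5, 0.5, 0.5]
opening: 0.0004
```

```bash
python3 - <<'E'
from h import *
o=arm.get_obs(); print({k:np.round(v,3).tolist() for k,v in o.items()})
c=camera("wrist"); cv2.imwrite("pics/w1.png",c["frame"]); print(np.round(c["origin"],3),np.round(c["attitude"],3).tolist())
for q in("case_a","lip_a","hinge_a","knob_a","cap_1"):
    for r in find_in("wrist",q)[:2]: print(q,round(r["score"],2),np.round(r["xy"]),np.round(world(c,*r["xy"]),3))
E
```

```text
{'time_s': 4.067, 'q': [-48.404, 21.005, 55.533, 104.779, -21.852, 62.101, -17.181], 'dq': [-24.847, 8.077, -29.17, -18.856, 2.905, 1.571, 22.99], 'effort': [1.091, -26.798, 5.938, -14.991, -0.192, 0.009, -0.301], 'ee_pos': [0.48, 0.06, 0.292], 'ee_rot': [[0.047, 0.845, -0.532], [0.031, -0.534, -0.845], [-0.998, 0.023, -0.052]], 'contact_force': [0.461, 0.503, 0.503], 'wrist_torque': [-0.095, -0.066, 0.027], 'opening': 0.0}
[0.515 0.124 0.462] [[0.845, -0.523, -0.11], [-0.534, -0.817, -0.218], [0.024, 0.243, -0.97]]
case_a 0.72 [300.  77.] [0.538 0.179 0.097]
case_a 0.57 [504. 340.] [ 0.582 -0.166  0.097]
lip_a 0.76 [512. 362.] [ 0.578 -0.195  0.099]
lip_a 0.56 [299.  53.] [0.548 0.196 0.1  ]
hinge_a 0.68 [300.  78.] [0.537 0.178 0.098]
hinge_a 0.65 [508. 337.] [ 0.587 -0.164  0.098]
knob_a 0.86 [340. 135.] [0.545 0.115 0.054]
knob_a 0.37 [341. 283.] [ 0.453 -0.042  0.011]
cap_1 0.64 [507. 338.] [ 0.586 -0.166  0.097]
cap_1 0.53 [339. 281.] [ 0.453 -0.039  0.01 ]
```

View pics/w1.png

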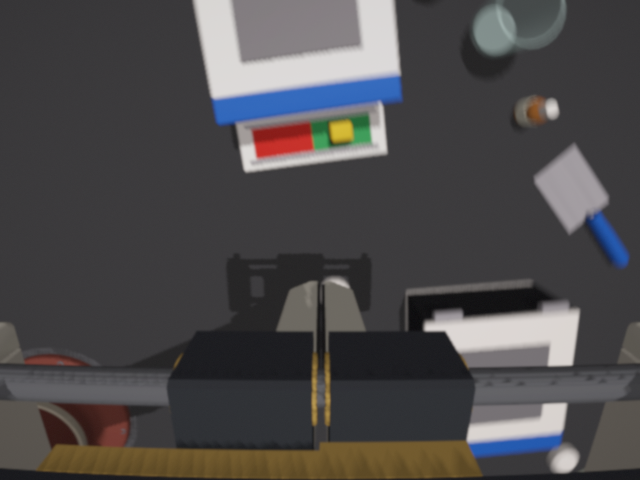

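The wrist view shows the left case's blue lip from (215,110) to (400,90), its knob at (340,132) at green, and cap_2 near the closed fingers at (335,283). I'll fit the lip line.

```bash
cat >> h.py <<'E'
def lipfit(c,roi):
    P=cloud(c); h,s,v=cv2.split(cv2.cvtColor(c["frame"],cv2.COLOR_BGR2HSV))
    r=np.zeros(h.shape,bool); r[roi[1]:roi[3],roi[0]:roi[2]]=1
    m=r&(h>95)&(h<130)&(s>120)&(v>50)&(c["depth"]>0)
    Q=P[m]; Q=Q[Q[:,2]>.085]
    (cx,cy),_,_=R=cv2.minAreaRect((Q[:,:2]*1000).astype(np.float32))
    B=cv2.boxPoints(R); e=B[1]-B[0]; f=B[2]-B[1]
    L,S=(e,f) if np.linalg.norm(e)>np.linalg.norm(f) else (f,e)
    y=L/np.linalg.norm(L); y=y if y[0]<0 else -y; x=np.array([y[1],-y[0]])
    t=(Q[:,:2]*1000)@np.stack([x,y]).T
    lo,hi=np.percentile(t,[1,99],axis=0)
    print("rect",np.round(R[0],1),np.round(R[1],1),"yaw",np.degrees(np.arctan2(x[1],x[0])).round(2),
     "front mid",np.round(x*lo[0]+y*(lo[1]+hi[1])/2,1),"width",(hi-lo).round(1),"z",np.percentile(Q[:,2],[5,50,95]).round(3))
    m=r&(h>22)&(h<35)&(s>120)&(v>100)&(c["depth"]>0); Q=P[m]; Q=Q[Q[:,2]>.047]
    print("yellow",np.round(np.median(Q,0),4),len(Q))
E
python3 - <<'E'
from h import *
c=camera("wrist"); lipfit(c,(190,50,420,170))
c=camera("top"); lipfit(c,(190,200,270,310)); lipfit(c,(390,210,470,320))
E
```

```text
rect [533.1 157.1] [ 23.2 174.4] yaw 64.85 front mid [528.4 147.1] width [ 22.2 169.4] z [0.096 0.097 0.099]
yellow [0.5482 0.1152 0.052 ] 420
rect [518.1 121.5] [100.9 173.9] yaw 64.32 front mid [496.8  77.7] width [ 98.5 170.2] z [0.094 0.098 0.157]
yellow [0.5507 0.1118 0.0534] 65
rect [ 507.4 -296.1] [ 23.9 173.4] yaw 60.84 front mid [ 501.8 -305.8] width [ 22.6 170.4] z [0.094 0.098 0.103]
yellow [ 0.5175 -0.3364  0.0525] 84
```

Request:
{"fn": "move_arm", "kwargs": {"moves": [[[38,-1,-11,-0.12],[77,-3,-23,-0.125],[115,-4,-34,-0.125],[154,-5,-46,-0.125],[193,-7,-57,-0.125]]]}}

```text
time_s: 4.88
ee_pos: [0.5142, 0.1141, 0.1006]
ee_rot: [[0.048, 0.901, -0.432], [0.03, -0.433, -0.901], [-0.998, 0.03, -0.048]]
contact_force: [0.4, 0.1, 0.8]
opening: 0.0004
```

Request:
{"fn": "move_arm", "kwargs": {"moves": [[[15,0,0,0],[25,0,0,0],[35,0,0,0],[35,0,0,0],[35,0,0,0]]]}}

```text
time_s: 5.3
ee_pos: [0.5156, 0.1151, 0.0678]
ee_rot: [[0.048, 0.901, -0.431], [0.03, -0.432, -0.901], [-0.998, 0.03, -0.048]]
contact_force: [0.1, -0.0, 0.7]
opening: 0.0003
```

Request:
{"fn": "move_arm", "kwargs": {"moves": [[[0,0,-5,0],[0,0,-10,0],[0,0,-15,0],[0,0,-20,0],[0,0,-24,0]]]}}

```text
time_s: 5.72
ee_pos: [0.5258, 0.139, 0.0685]
ee_rot: [[0.047, 0.903, -0.428], [0.031, -0.43, -0.902], [-0.998, 0.029, -0.048]]
contact_force: [0.2, 1.2, -0.8]
opening: 0.0006
```

```bash
python3 - <<'E'
from h import *
o=arm.get_obs(); print({k:np.round(v,3).tolist() for k,v in o.items() if k not in("dq","effort")})
c=camera("side"); cv2.imwrite("pics/s1.png",cv2.resize(c["frame"][150:390,180:500],(800,600)))
E
```

```text
{'time_s': 5.717, 'q': [-39.72, 41.273, 36.834, 111.75, -42.463, 37.921, -1.26], 'ee_pos': [0.526, 0.139, 0.068], 'ee_rot': [[0.047, 0.903, -0.428], [0.031, -0.43, -0.902], [-0.998, 0.029, -0.048]], 'contact_force': [0.234, 1.155, -0.761], 'wrist_torque': [-0.08, 0.025, 0.057], 'opening': 0.001}
```

View pics/s1.png

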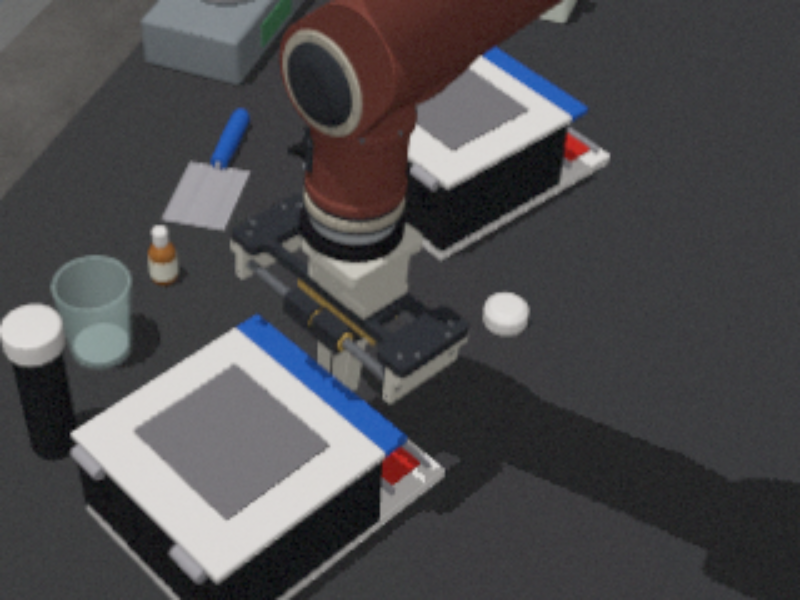

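The side view shows the closed fingers upright, just in front of the middle of the left lip, around (340,350). Now I press gently.

Request:
{"fn": "move_arm", "kwargs": {"moves": [[[0,0,-2,0],[0,0,-4,0],[0,0,-6,0],[0,0,-7,0],[0,0,-7,0]]]}}

```text
time_s: 6.18
ee_pos: [0.5258, 0.1391, 0.0682]
ee_rot: [[0.042, 0.901, -0.432], [0.024, -0.434, -0.901], [-0.999, 0.027, -0.04]]
contact_force: [-5.1, -8.0, 4.7]
opening: 0.0005
```

Request:
{"fn": "move_arm", "kwargs": {"moves": [[[0,0,-4,0],[-5,0,-7,0],[-12,0,-8,0],[-19,0,-9,0],[-26,0,-10,0]]]}}

```text
time_s: 6.6
ee_pos: [0.5265, 0.1408, 0.093]
ee_rot: [[0.037, 0.899, -0.437], [0.014, -0.438, -0.899], [-0.999, 0.027, -0.029]]
contact_force: [-5.7, -16.7, -2.6]
opening: 0.0003
```

```bash
cat >> h.py <<'E'
def lidang(c,fm,yaw):
    """lid tilt from plane of points inside the case footprint"""
    P=cloud(c); a=np.radians(yaw); x=np.array([np.cos(a),np.sin(a)]); y=np.array([-x[1],x[0]])
    d=P[...,:2]-np.array(fm); X=d@x-.105; Y=d@y
    m=(c["depth"]>0)&(X>-.12)&(X<.07)&(abs(Y)<.085)&(P[...,2]>.08)
    h,s,v=cv2.split(cv2.cvtColor(c["frame"],cv2.COLOR_BGR2HSV))
    m&=((v>150)&(s<60))|((h>95)&(h<130)&(s>120))|((s<60)&(v>80))
    best=(0,)
    X,Y,Z=X[m],Y[m],P[...,2][m]; th=np.arange(-5,75,.5)
    cnt=[np.sum(abs((X-.08)*np.sin(np.radians(t))+(Z-.09)*np.cos(np.radians(t))-.008)<.004) for t in th]
    i=int(np.argmax(cnt)); print("lid angle",th[i],"inliers",cnt[i],"of",m.sum())
L=((.528,.147),64.85); R=((.502,-.306),60.84)
E
python3 - <<'E'
from h import *
for n in("side","top"):
    c=camera(n); lidang(c,*L); lidang(c,*R)
print(arm.get_obs()["contact_force"])
E
```

```text
lid angle 8.0 inliers 6772 of 8958
lid angle 0.0 inliers 2213 of 2356
lid angle 9.0 inliers 2463 of 3085
lid angle 0.5 inliers 4557 of 5790
[ -8.4538982  -17.3188563    3.10819275]
```

The lid is following at 8°. I continue along the arc.

Request:
{"fn": "move_arm", "kwargs": {"moves": [[[-11,0,-2,0],[-22,0,-4.5,0],[-33,0,-7.5,0],[-43,0,-11,0],[-52,0,-15,0]]]}}

```text
time_s: 7.12
ee_pos: [0.5333, 0.1555, 0.1472]
ee_rot: [[0.042, 0.899, -0.436], [0.019, -0.437, -0.899], [-0.999, 0.03, -0.035]]
contact_force: [-2.3, -11.5, -0.4]
opening: 0.0006
```

```bash
python3 - <<'E'
from h import *
for n in("side",):
    c=camera(n); lidang(c,*L)
print(arm.get_obs()["contact_force"])
E
```

```text
lid angle 25.0 inliers 7331 of 10071
[ -6.01431874 -12.12117955   7.26476691]
```

Request:
{"fn": "move_arm", "kwargs": {"moves": [[[-11.5,0,-5.5,0],[-22.5,0,-11.5,0],[-33,0,-19,0],[-43,0,-26.5,0],[-52,0,-35,0]]]}}

```text
time_s: 7.58
ee_pos: [0.5483, 0.1905, 0.2014]
ee_rot: [[0.047, 0.9, -0.433], [0.025, -0.434, -0.9], [-0.999, 0.031, -0.043]]
contact_force: [0.3, -4.5, -2.0]
opening: 0.0004
```

```bash
python3 - <<'E'
from h import *
for n in("side",):
    c=camera(n); lidang(c,*L)
print(arm.get_obs()["contact_force"])
E
```

```text
lid angle 45.5 inliers 7188 of 10488
[-3.68225027 -5.42255813  4.6920482 ]
```

Now at 45°. I let go by backing straight away from the lid, then watch it.

Request:
{"fn": "move_arm", "kwargs": {"moves": [[[0,0,15,0],[0,0,40,0],[0,0,70,0],[0,0,90,0],[0,0,90,0]]]}}

```text
time_s: 8.05
ee_pos: [0.5074, 0.1087, 0.197]
ee_rot: [[0.045, 0.899, -0.436], [0.03, -0.438, -0.899], [-0.999, 0.028, -0.046]]
contact_force: [0.4, 0.2, 0.5]
opening: 0.0005
```

Request:
{"fn": "move_arm", "kwargs": {"moves": [[[0,0,0,0],[0,0,0,0],[0,0,0,0],[0,0,0,0],[0,0,0,0]]]}}

```text
time_s: 8.47
ee_pos: [0.5097, 0.1141, 0.1965]
ee_rot: [[0.046, 0.903, -0.428], [0.03, -0.429, -0.903], [-0.998, 0.029, -0.047]]
contact_force: [0.5, 0.8, 0.2]
opening: 0.0006
```

```bash
python3 - <<'E'
from h import *
for n in("side","top"):
    c=camera(n); lidang(c,*L)
cv2.imwrite("pics/t2.png",c["frame"])
o=arm.get_obs();print(np.round(o["contact_force"],1),np.round(o["q"],1),np.round(o["ee_pos"],4),np.round(o["ee_rot"],3).tolist())
E
```

```text
lid angle 46.0 inliers 7083 of 8050
lid angle 47.0 inliers 2975 of 3245
[1.  0.2 0.2] [-45.5  30.4  47.5 107.8 -30.5  51.9  -8.8] [0.5096 0.1136 0.1966] [[0.046, 0.902, -0.428], [0.03, -0.43, -0.902], [-0.998, 0.029, -0.047]]
```

The left lid stays at 46° after release, so that hinge is sound. Now the right-hand case.

Request:
{"fn": "move_arm", "kwargs": {"moves": [[[-1,11,28,0],[-2,23,55,0],[-3,34,83,0],[-4,46,110,0],[-5,57,138,0]]]}}

```text
time_s: 8.98
ee_pos: [0.5015, -0.0371, 0.197]
ee_rot: [[0.047, 0.902, -0.428], [0.03, -0.43, -0.902], [-0.998, 0.029, -0.047]]
contact_force: [-0.2, 0.1, 0.2]
opening: 0.0007
```

Request:
{"fn": "move_arm", "kwargs": {"moves": [[[-1,11,28,0],[-2,23,55,0],[-3,34,83,0],[-4,46,110,0],[-5,57,138,0]]]}}

```text
time_s: 9.4
ee_pos: [0.4935, -0.1864, 0.197]
ee_rot: [[0.047, 0.902, -0.429], [0.03, -0.43, -0.902], [-0.998, 0.029, -0.047]]
contact_force: [-0.2, 0.5, 0.2]
opening: 0.0004
```

Request:
{"fn": "move_arm", "kwargs": {"moves": [[[-1,11,28,0.03],[-2,23,55,0.064],[-3,34,83,0.064],[-4,46,110,0.064],[-5,57,138,0.064]]]}}

```text
time_s: 9.82
ee_pos: [0.4855, -0.3356, 0.197]
ee_rot: [[0.046, 0.873, -0.485], [0.03, -0.487, -0.873], [-0.998, 0.026, -0.049]]
contact_force: [0.3, 0.6, 0.1]
opening: 0.0007
```

```bash
python3 - <<'E'
from h import *
for n in("side","top"):
    c=camera(n); lidang(c,*L); lidang(c,*R)
c=camera("wrist"); cv2.imwrite("pics/w2.png",c["frame"])
try: lipfit(c,(0,0,640,300))
except Exception as e: print(e)
o=arm.get_obs();print(np.round(o["contact_force"],1),np.round(o["q"],1),np.round(o["ee_pos"],4),np.round(o["ee_rot"],3).tolist())
E
```

```text
lid angle 46.0 inliers 7035 of 7452
lid angle 0.0 inliers 2834 of 3406
lid angle 47.0 inliers 2972 of 3231
lid angle 0.5 inliers 4559 of 5877
rect [ 506.1 -295.1] [ 23.4 173.7] yaw 60.86 front mid [ 500.6 -304.8] width [ 22.6 169. ] z [0.096 0.097 0.098]
yellow [ 0.5163 -0.3359  0.052 ] 627
[0.5 0.5 0.2] [  8.3  36.3  43.8  95.6 -31.8  59.9  33.4] [ 0.484  -0.3375  0.1972] [[0.046, 0.87, -0.49], [0.028, -0.492, -0.87], [-0.999, 0.026, -0.047]]
```

View pics/w2.png

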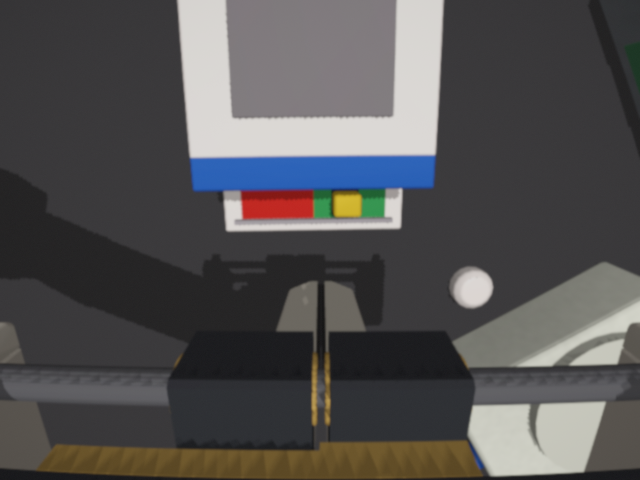

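The wrist view shows the right lip square ahead, spanning (192..434,175), with the knob at (347,205) at green. I descend, press and lift.

Request:
{"fn": "move_arm", "kwargs": {"moves": [[[30,0,0,0],[60,0,0,0],[90,0,0,0],[115,0,0,0],[129,0,0,0]]]}}

```text
time_s: 10.38
ee_pos: [0.491, -0.3268, 0.0651]
ee_rot: [[0.043, 0.874, -0.484], [0.035, -0.485, -0.874], [-0.998, 0.02, -0.051]]
contact_force: [-0.0, 0.5, -0.5]
opening: 0.0004
```

Request:
{"fn": "move_arm", "kwargs": {"moves": [[[0,0,-8,0],[0,0,-16,0],[0,0,-21,0],[0,0,-25,0],[0,0,-28,0]]]}}

```text
time_s: 10.8
ee_pos: [0.5001, -0.3142, 0.0719]
ee_rot: [[0.041, 0.871, -0.49], [0.014, -0.491, -0.871], [-0.999, 0.029, -0.032]]
contact_force: [-11.0, -13.6, -1.5]
opening: 0.0004
```

Request:
{"fn": "move_arm", "kwargs": {"moves": [[[-5,0,0,0],[-10,0,0,0],[-15,0,-1,0],[-20,0,-1,0],[-26,0,-2,0]]]}}

```text
time_s: 11.22
ee_pos: [0.5013, -0.3121, 0.0985]
ee_rot: [[0.044, 0.871, -0.49], [0.017, -0.491, -0.871], [-0.999, 0.03, -0.036]]
contact_force: [-6.2, -8.4, 0.8]
opening: 0.0004
```

```bash
python3 - <<'E'
from h import *
for n in("side","top"):
    c=camera(n); lidang(c,*R)
print(arm.get_obs()["contact_force"])
E
```

```text
lid angle 9.0 inliers 3154 of 4590
lid angle 10.0 inliers 4201 of 5493
[-6.3816987  -7.59977016  0.04109955]
```

Request:
{"fn": "move_arm", "kwargs": {"moves": [[[-10,0,-2,0],[-20,0,-4.5,0],[-30,0,-7.5,0],[-40,0,-11,0],[-49,0,-15,0]]]}}

```text
time_s: 11.73
ee_pos: [0.509, -0.2981, 0.1491]
ee_rot: [[0.049, 0.871, -0.488], [0.02, -0.49, -0.872], [-0.999, 0.033, -0.042]]
contact_force: [-1.1, -5.7, 1.3]
opening: 0.0004
```

```bash
python3 - <<'E'
from h import *
for n in("side",):
    c=camera(n); lidang(c,*R)
print(arm.get_obs()["contact_force"])
E
```

```text
lid angle 25.5 inliers 3643 of 5451
[-4.09396497 -5.35278848  2.204066  ]
```

Request:
{"fn": "move_arm", "kwargs": {"moves": [[[-11.5,0,-6,0],[-22.5,0,-12.5,0],[-33,0,-20,0],[-43,0,-28,0],[-52,0,-37,0]]]}}

```text
time_s: 12.2
ee_pos: [0.5262, -0.2627, 0.2015]
ee_rot: [[0.049, 0.873, -0.486], [0.028, -0.487, -0.873], [-0.998, 0.029, -0.049]]
contact_force: [0.8, -3.7, 1.7]
opening: 0.0003
```

```bash
python3 - <<'E'
from h import *
for n in("side",):
    c=camera(n); lidang(c,*R)
print(arm.get_obs()["contact_force"])
E
```

```text
lid angle 46.0 inliers 3792 of 5901
[-1.21150401 -1.47226208  3.01574881]
```

Now at 46°. Let go quickly and watch.

Request:
{"fn": "move_arm", "kwargs": {"moves": [[[0,0,35,0],[0,0,70,0],[0,0,100,0],[0,0,100,0],[0,0,100,0]]]}}

```text
time_s: 12.67
ee_pos: [0.4756, -0.3492, 0.1937]
ee_rot: [[0.045, 0.872, -0.488], [0.034, -0.49, -0.871], [-0.998, 0.023, -0.052]]
contact_force: [0.7, 1.8, 0.5]
opening: 0.0006
```

Request:
{"fn": "move_arm", "kwargs": {"moves": [[[0,0,0,0],[0,0,0,0],[0,0,0,0],[0,0,0,0],[0,0,0,0]]]}}

```text
time_s: 13.08
ee_pos: [0.4772, -0.3491, 0.1942]
ee_rot: [[0.046, 0.874, -0.485], [0.031, -0.486, -0.873], [-0.998, 0.025, -0.05]]
contact_force: [-0.3, 0.1, 0.5]
opening: 0.0006
```

```bash
python3 - <<'E'
from h import *
for n in("side","top"):
    c=camera(n); lidang(c,*R); lidang(c,*L)
c=camera("wrist")
lipfit(c,(0,0,640,300))
o=arm.get_obs();print(np.round(o["contact_force"],1),np.round(o["q"],1),np.round(o["ee_pos"],4),np.round(o["ee_rot"],3).tolist())
E
```

```text
lid angle 0.0 inliers 2802 of 3019
lid angle 46.0 inliers 7039 of 7450
lid angle 0.5 inliers 4588 of 5798
lid angle 47.0 inliers 2968 of 3233
rect [ 506.1 -295.2] [ 23.3 173.8] yaw 60.9 front mid [ 500.5 -305.1] width [ 22.7 169.2] z [0.096 0.097 0.098]
yellow [ 0.5159 -0.3364  0.052 ] 667
[-0.4 -0.2  0.3] [  9.9  36.6  43.6  95.5 -32.1  59.9  35.4] [ 0.4768 -0.3498  0.1943] [[0.046, 0.873, -0.486], [0.03, -0.487, -0.873], [-0.998, 0.026, -0.049]]
```

The right lid fell shut, so its hinge is worn. Next I push its slide to red.

Request:
{"fn": "move_arm", "kwargs": {"moves": [[[0,23,-7,0],[0,46,-14,0],[0,69,-20,0],[30,69,-20,0],[60,69,-20,0]]]}}

```text
time_s: 13.65
ee_pos: [0.5518, -0.3656, 0.138]
ee_rot: [[0.051, 0.874, -0.484], [0.027, -0.485, -0.874], [-0.998, 0.031, -0.048]]
contact_force: [0.3, 0.8, -0.5]
opening: 0.0003
```

Request:
{"fn": "move_arm", "kwargs": {"moves": [[[25,0,0,0],[50,0,0,0],[75,0,0,0],[90,0,0,0],[98,0,0,0]]]}}

```text
time_s: 14.07
ee_pos: [0.5531, -0.3603, 0.0368]
ee_rot: [[0.043, 0.873, -0.486], [0.033, -0.487, -0.873], [-0.999, 0.022, -0.05]]
contact_force: [-0.7, 0.4, -0.1]
opening: 0.0005
```

```bash
python3 - <<'E'
from h import *
c=camera("wrist"); lipfit(c,(0,0,640,300)); cv2.imwrite("pics/w3.png",c["frame"])
c=camera("side"); lidang(c,*R)
o=arm.get_obs();print(np.round(o["contact_force"],1),np.round(o["q"],1),np.round(o["ee_pos"],4),np.round(o["ee_rot"],3).tolist())
E
```

```text
rect [ 531.4 -307. ] [ 21.4 118.5] yaw 60.37 front mid [ 527.5 -316. ] width [ 19.8 113.3] z [0.096 0.097 0.098]
yellow [nan nan nan] 0
lid angle 0.0 inliers 2820 of 3629
[ 0.   0.2 -0.4] [ 13.2  52.   36.   91.1 -41.6  50.   37.2] [ 0.5534 -0.361   0.0382] [[0.045, 0.873, -0.486], [0.031, -0.488, -0.873], [-0.999, 0.024, -0.049]]
  return _methods._mean(a, axis=axis, dtype=dtype,
  ret = um.true_divide(
```

View pics/w3.png

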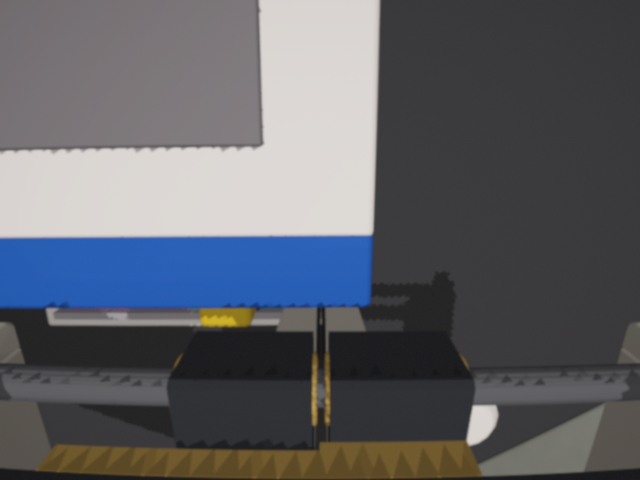

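The knob is at (228,315), just left of the fingers, and the lip is clear. Pushing.

Request:
{"fn": "move_arm", "kwargs": {"moves": [[[0,-10,0,0],[-1,-20,0,0],[-1,-30,0,0],[-1,-40,0,0],[-1,-48,0,0]]]}}

```text
time_s: 14.58
ee_pos: [0.5134, -0.3399, 0.0416]
ee_rot: [[0.051, 0.872, -0.486], [0.026, -0.488, -0.873], [-0.998, 0.032, -0.048]]
contact_force: [1.9, -0.3, 1.2]
opening: 0.0006
```

Request:
{"fn": "move_arm", "kwargs": {"moves": [[[0,-10,0,0],[-1,-20,0,0],[-1,-28,0,0],[-1,-36,0,0],[-1,-42,0,0]]]}}

```text
time_s: 15.0
ee_pos: [0.4816, -0.3221, 0.0414]
ee_rot: [[0.06, 0.872, -0.487], [0.018, -0.488, -0.872], [-0.998, 0.044, -0.045]]
contact_force: [17.2, -8.7, -8.5]
opening: 0.0002
```

```bash
python3 - <<'E'
from h import *
o=arm.get_obs();print(np.round(o["contact_force"],1),np.round(o["ee_pos"],4),np.round(o["ee_rot"],3).tolist())
E
```

```text
[17.2 -8.7 -8.5] [ 0.4816 -0.3221  0.0414] [[0.06, 0.872, -0.487], [0.018, -0.488, -0.872], [-0.998, 0.044, -0.045]]
```

It reached the stop at 19 N. Backing off and rising, then checking everything.

Request:
{"fn": "move_arm", "kwargs": {"moves": [[[0,12,0,0],[0,24,0,0],[-30,24,5,0],[-65,24,15,0],[-100,24,30,0]]]}}

```text
time_s: 15.42
ee_pos: [0.4766, -0.3564, 0.1381]
ee_rot: [[0.043, 0.874, -0.484], [0.034, -0.485, -0.874], [-0.998, 0.021, -0.051]]
contact_force: [1.4, -0.5, 0.3]
opening: 0.0001
```

Request:
{"fn": "move_arm", "kwargs": {"moves": [[[-30,0,25,0],[-60,0,50,0],[-90,0,75,0],[-100,0,100,0],[-100,0,120,0]]]}}

```text
time_s: 15.83
ee_pos: [0.412, -0.4696, 0.236]
ee_rot: [[0.049, 0.871, -0.488], [0.025, -0.489, -0.872], [-0.998, 0.031, -0.045]]
contact_force: [0.2, -0.1, -0.0]
opening: 0.0006
```

```bash
python3 - <<'E'
from h import *
o=arm.get_obs();print(np.round(o["contact_force"],1),np.round(o["ee_pos"],4),o["time_s"])
c=camera("side"); lidang(c,*R); lidang(c,*L)
c=camera("wrist"); lipfit(c,(0,0,640,300))
c=camera("top"); lidang(c,*R); lidang(c,*L); cv2.imwrite("pics/t9.png",c["frame"])
lipfit(c,(390,210,470,320))
h,s,v=cv2.split(cv2.cvtColor(c["frame"],cv2.COLOR_BGR2HSV)); P=cloud(c)
for roi in((190,200,275,310),(390,210,470,320)):
    m=np.zeros(h.shape,bool); m[roi[1]:roi[3],roi[0]:roi[2]]=1; m&=(h>22)&(h<35)&(s>120)&(v>100)&(P[...,2]<.07); print(m.sum(),np.median(P[m],0))
a=np.radians(60.86); d=np.array([-np.sin(a),np.cos(a)]); print("expected red",np.array([.516,-.3362])+.07*d)
for q in("cap_1","jar","tube","vial","beaker","spatula"):
    for r in find_in("top",q)[:2]: print(q,round(r["score"],2),np.round(r["xy"]))
E
```

```text
[ 0.2 -0.1 -0. ] [ 0.412  -0.4696  0.236 ] 15.8333
lid angle 0.0 inliers 2824 of 3007
lid angle 46.0 inliers 7057 of 7457h.py:26: RuntimeWarning: invalid value encountered in divide
  y=L/np.linalg.norm(L); y=y if y[0]<0 else -y; x=np.array([y[1],-y[0]])
Traceback (most recent call last):
  File "h.py", line 28, in lipfit
    lo,hi=np.percentile(t,[1,99],axis=0)
          ~~~~~~~~~~~~~^^^^^^^^^^^^^^^^^
IndexError: index -1 is out of bounds for axis 0 with size 0
```

```bash
python3 - <<'E'
from h import *
c=camera("top"); lidang(c,*R); lidang(c,*L); cv2.imwrite("pics/t9.png",c["frame"])
h,s,v=cv2.split(cv2.cvtColor(c["frame"],cv2.COLOR_BGR2HSV)); P=cloud(c)
for roi in((190,200,275,310),(390,210,470,320)):
    m=np.zeros(h.shape,bool); m[roi[1]:roi[3],roi[0]:roi[2]]=1; m&=(h>22)&(h<35)&(s>120)&(v>100)&(P[...,2]<.07); print(m.sum(),np.median(P[m],0) if m.any() else "")
a=np.radians(60.86); d=np.array([-np.sin(a),np.cos(a)]); print("expected red",np.array([.516,-.3362])+.07*d)
for q in("cap_1","jar","tube","vial","beaker","spatula"):
    for r in find_in("top",q)[:2]: print(q,round(r["score"],2),np.round(r["xy"]))
E
```

```text
lid angle 0.5 inliers 4578 of 5795
lid angle 47.0 inliers 2987 of 3231
98 [0.54790349 0.11495332 0.05215209]
86 [ 0.46065949 -0.30482074  0.05248166]
expected red [ 0.45485973 -0.30211383]
cap_1 0.73 [498. 240.]
cap_1 0.71 [199. 169.]
jar 0.21 [291. 172.]
tube 0.66 [347. 165.]
tube 0.63 [196. 166.]
vial 0.42 [291. 174.]
beaker 0.78 [248. 164.]
spatula 0.89 [346. 167.]
```

View pics/t9.png

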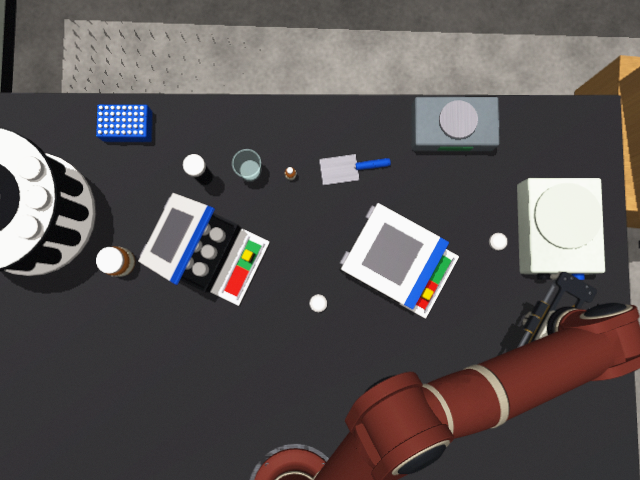

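```bash
python3 -c "
from cell import arm
print(arm.sign_off(), arm.get_obs()['time_s'])"
```

```text
the job is handed in; nothing more can be done
the job is handed in; nothing more can be done
```

The job is handed in. The left case has the sound hinge and the right case the worn one, tested in that order.

- **Left case:** I lifted its lid to about 46° and let go. It stayed there and still read 46–47° at the last check. Its slide is still at green.
- **Right case:** I lifted its lid to about 46° and let go. It fell shut and still reads about 0°.
- **Right slide:** I pushed it until it hit the stop at about 19 N, against roughly 2 N while sliding. It now sits about 35 mm past the case's middle, which is the red end. Its measured travel was about 64 mm, not 70. That fits it having started about 6 mm off its green stop.
- **Loose things:** in the final top picture they look unmoved. The network placed the jar wrongly and with a low score, and I could see it in its old place by eye.
- **Arm:** it stands clear of everything with about zero contact force, at about 16 s of robot time.

The move interface gave no way to tilt the fingers, apart from about 3° I picked up by reaching past the arm's limit. I therefore lifted both lids by pressing nearly upright fingers against the front edge of the lip and following its arc, instead of hooking it from below.

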